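Put the receipt printer back in service after a roll change

TASK

A new roll has just been put into the receipt printer on the counter. Push its open cover down until it clicks shut, then switch the printer on at the red rocker (press the end with the white bar), and only then hold the blue paper-feed key right down for a good second and let it come up again. Use the fingertips only: do not lift the cover farther open, do not shift the printer, and leave the timer, the tape roll and the marker where they are.

Things in the scene. Friction and masses are not known exactly. Their poses are not given: they have to be found in the camera images.
- printer: Light grey receipt printer, 150 mm wide (y), 200 deep (x), 128 high with the cover shut, 1.7 kg, standing loose. Origin: centre of its underside; x from front to back, y to its left, z up. Control strip along the front edge, sloping down to the front by 0.26 rad, middle at x -73, z 117 mm: red rocker left, blue key right. The dark cover behind it spans x -42 to +97 over the paper bay.
- cover (a joint): Dark cover on its hinge at the printer's rear (printer frame x +85, z 118 mm, axis y): 0 = shut, grows opening, stop at 1.25. Starts at 0.40 to 0.72; a stiff hinge (1 N at the edge) keeps it where it is left. Pushed down, it meets two sprung catches at 0.12; about 5 N at the free edge (8 N at cover_push) snaps it past them to 0, where it stays. Above 0.03 it is not shut.
- rocker (a joint): Red power rocker, 42 mm long (along the printer's y) and 26 mm wide, pivot in its middle. 0 = off (as it starts: left end, with the white bar, stands up), 0.34 rad = on (left end down). It has a snap action: about 5 N on the raised end flips it, and it stays at either end.
- feed_key (a joint): Travel of the blue paper-feed key, 28 x 40 mm, into the sloping strip: 0 = up, 0.005 m = right down. Sprung: starts to move at 1.7 N, right down at 4.5 N, comes up by itself.
- cover_push (a point): Point on the cover's outer face, on its centre line, 85 mm from the hinge; moves with the cover. With the cover shut it lies at x = 0, z = 128 mm in the printer's frame; a fingertip coming straight down there pushes the cover shut from any start.
- cover_edge (a point): Middle of the cover's free edge, 127 mm from the hinge; moves with the cover. The cover is 150 mm wide.
- rocker_on_end (a point): Where to press the rocker: on top of its left half, 15 mm from the pivot; moves with the rocker. When it is on, this point is 5 mm lower.
- feed_key_top (a point): Centre of the top face of the blue key; moves with the key.
- timer: Red mechanical kitchen timer with a white dial, 62 x 70 x 70 mm, loose; a bystander beside the printer. Origin: centre of its underside.
- tape_roll: Roll of brown tape lying flat, 92 mm across and 48 mm high, loose; a bystander beside the printer. Origin: centre of its underside.
- marker: Black and white marker pen, 135 mm long, 17 mm thick, lying loose in front of the printer; a bystander. Origin: centre of its underside.

How it is judged (in metres and radians):
On the way, in this order (a step that is already met when the one before it is completed fails the run):
1. the cover is pushed down past its catches and shut (value of joint cover below 0.03 rad), for 0.2 s.
2. the rocker is switched on (value of joint rocker above 0.28 rad and value of joint cover below 0.03 rad), for 0.2 s.
3. the feed key is held down (all of step 2 and value of joint feed_key above 0.003 m), for 0.7 s.
At the end, for the whole second after the job is handed in: Cover shut behind its catches (below 0.03 rad), rocker on (above 0.28 rad), feed key up again (below 1 mm), printer at rest within 25 mm of where it stood; timer, tape roll and marker within 30 mm of where they lay (all of step 2 and value of joint feed_key below 0.001 m and distance of printer from where it was at the start of the episode below 0.025 m and linear speed of printer below 0.01 m/s and distance of each of timer, tape_roll, marker from where it was at the start of the episode below 0.03 m); the robot touches nothing.
It fails at once if the cover is lifted farther open (over 0.85 rad) (value of joint cover above 0.85 rad).
It fails at once if the printer is switched on while its cover is open (value of joint rocker above 0.17 rad and value of joint cover above 0.06 rad).
It fails at once if the feed key is pressed while the printer is off (value of joint feed_key above 0.003 m and value of joint rocker below 0.17 rad).
It fails at once if the printer is shifted or lifted by over 25 mm (distance of printer from where it was at the start of the episode above 0.025 m).
It fails at once if the timer, tape roll or marker is moved or picked up (over 30 mm) (distance of any of timer, tape_roll, marker from where it was at the start of the episode above 0.03 m).
It also fails if it takes over 40 s, if anything falls off the work surface, if the arm or the gripper's body presses on something with over 40 N, if the wrist force passes 120 N, or if a joint passes its speed limit or range.

ROBOT

A 7-joint arm with a two-finger parallel gripper is mounted at the origin on a cart in front of the work surface, level with it; the furniture and walls round the work are solid. World frame = base frame: x ahead of the robot, y to its left, z up, the work surface at z = 0. Lengths are in mm, angles in rad, forces in N, time in s.
With the tool pointing down it reaches from about 400 to 875 mm from the base axis. Payload 4.4 kg.
Tool frame: the origin (TCP) lies on the centre line of the jaws, within the pads' length; the fingertips stand 25 mm ahead of it and the grasp point (between the pads) lies 6 mm ahead of it; z points along the fingers, x is the direction in which the jaws open and shut, and the axes are right-handed (so a half turn about z gives the same grasp; the last joint's range is limited). The gripper opens to 85 mm and grips with 20 to 120 N. Pads are 22 mm wide; open, the fingers measure 114 mm over their backs; the gripper's body (76 mm by 85 mm) begins 54 mm behind the grasp point. The pads swing forward as they close: fully open they stand 13 mm farther back than shut.
Start: joints at [1.196, 0.628, 0.038, 1.517, -0.027, 0.996, -0.02], TCP at [197.572, -619.26, 256.313] pointing down, gripper open.
Joint ranges: [-3.06, 3.06], [-0.37, 2.12], [-1.25, 1.32], [0.18, 2.47], [-1.1, 4.24], [0.23, 1.98], [-2.94, 2.94]. Speed limits (rad/s): [2.57, 2.57, 3.14, 3.14, 3.14, 3.14, 3.14].

INTERFACE

Orientations are given as [roll, pitch, yaw] about the fixed x, y, z axes, in that order (R = Rz(yaw) Ry(pitch) Rx(roll)).
In Python, from cell import ctrl, cams gives the robot as it stands. The module is installed in compiled form; this text tells all that it offers.
- The arm moves only by the tool step_arm, never from a script. Its arguments are lists of equal length, an entry for each row: "linear": the shift along the tool's x, y, z in mm, a list of three; "yaw": the turn about the tool's z in rad; "gripper": the opening, from -1 (shut) to 1 (fully open). A call has 1 to 8 rows; each row is the pose to reach, as a shift and turn from the pose commanded when the call began, along the tool's axes at that moment; what a row does not reach only later rows make up. A row lasts 1/12 s, in which the tool goes at most 41.7 mm and 7.16 degrees, less where a joint would pass 70% of its speed; a pose out of reach is approached as far as the arm can. A call with a gripper value outside its range is refused whole. The fingers move at their own pace and stop on an object; the grip force is fixed at half the most. Time passes only in rows, so rows that repeat a pose let the fingers close. It gives the time, the measured TCP pose, the force and the opening at its end, in the units of the state.
- ctrl.read_state(): the state, without advancing time (a new reading comes with each control period).
- cams.get_image(name): name is "side" or "top" or "wrist"; returns a dict with "frame" (384x512x3 uint8, red, green, blue), "depth" (384x512 float32, mm along the optical axis (not along the pixel's ray), 0 where there is no reading), "intrinsics" (3x3 intrinsics, pixels), "k1" (the pictures are not rectified: a ray, as slopes to the right and down, at radius r is drawn at 1 + k1 r^2 times it, then the intrinsics apply), "cam_to_world" (4x4, takes a point from camera to world coordinates). Camera axes: x right, y down, z forward; pixel columns grow to the right and rows downward; lengths in mm; the calibration is good to about 2 mm. A picture is of the moment at which its call begins.
- ctrl.finish_job(): hands the job in, once; it reports no verdict.
Trained networks look in the newest picture that a camera, given by its name, has taken for a name from the list of things; names that differ only in an ending like _2 or _b are one class to them, and where a whole thing is asked for, a point or a joint stands for the part that bears it (a point fixed in the world has none). Each returns a list of dicts, best first, with "conf" (0 to 1); they miss things now and then, are a little off and sometimes report something else, mostly with a low value. They report only what shows in the picture. A call takes as long as a camera call.
- cams.regions_of(camera, name): "pixels" (384x512 bool, what is visible of it) and "pixel" ([column, row] in pixels, amid what is visible of it).
The state is a dict: "clock": time; "qpos": joint angles; "qd": joint speeds; "tau": joint torques, N m; "eef_pos": TCP position; "tool_rot": TCP orientation; "force": force on the tool from outside, world axes, zero at the start; "torque": the same for the moment, N m; "width": finger opening in mm.
Only numpy, scipy, OpenCV 4.12 (cv2) and the standard library are available. Lean on these libraries where they do the work, as an engineer would, in place of code of your own. Each camera call takes 0.05 s, during which the arm holds its last target.

## Working session

There is one attempt and no reset: what is moved stays moved. The work goes in short steps, Python scripts to look and compute and a tool call to move; the robot and the scene stay as the last step left them, time stands still between calls to the robot, and variables do not carry over. Pictures are saved under pics/ and viewed, and the job is handed in when it is done.

Besides the shell and the picture viewer there is one more tool, called by a JSON object that holds its "api" and its "payload". step_arm: Moves the arm, as the interface text tells. Its arguments: {"type":"object","properties":{"linear":{"type":"array"},"yaw":{"type":"array"},"gripper":{"type":"array"}},"required":["linear","yaw","gripper"]}

```bash
mkdir -p pics; ls
cat > h.py <<'E'
import numpy as np, cv2
from cell import ctrl, cams
def pts(im, uv, d=None):
    K=im["intrinsics"];k1=im["k1"];T=np.array(im["cam_to_world"])
    uv=np.atleast_2d(np.array(uv,float))
    n=cv2.undistortPoints(uv.reshape(-1,1,2),np.array(K,float),np.array([k1,0,0,0,0.])).reshape(-1,2)
    if d is None: d=np.array([im["depth"][int(round(v)),int(round(u))] for u,v in uv])
    P=np.c_[n*np.array(d)[:,None],d]
    return P@T[:3,:3].T+T[:3,3]
def proj(im,P):
    T=np.linalg.inv(np.array(im["cam_to_world"]));P=np.atleast_2d(P)@T[:3,:3].T+T[:3,3]
    return cv2.projectPoints(P.reshape(-1,1,3),np.zeros(3),np.zeros(3),np.array(im["intrinsics"],float),np.array([im["k1"],0,0,0,0.]))[0].reshape(-1,2)
def save(im,n): cv2.imwrite(f"pics/{n}.png",im["frame"][:,:,::-1])
E
python3 - <<'E'
from h import *
s=ctrl.read_state();print({k:np.round(v,3) for k,v in s.items()})
for c in ["side","top","wrist"]:
    im=cams.get_image(c);save(im,c+"0")
    print(c,np.round(im["cam_to_world"],3).tolist(),im["k1"])
    if c=="wrist":continue
    for n in ["printer","cover","rocker","feed_key","cover_push","rocker_on_end","feed_key_top","timer","tape_roll","marker"]:
        for r in cams.regions_of(c,n)[:2]:
            m=r["pixels"]&(im["depth"]>0);v,u=np.nonzero(m)
            P=pts(im,np.c_[u,v]) if len(u) else np.zeros((1,3))
            print(c,n,round(r["conf"],2),np.round(r["pixel"]),m.sum(),"med",np.round(np.median(P,0)),"lo",np.round(np.percentile(P,3,0)),"hi",np.round(np.percentile(P,97,0)))
E
```

```text
pics
{'clock': np.float64(0.0), 'qpos': array([ 1.196,  0.629,  0.038,  1.518, -0.027,  0.996, -0.02 ]), 'qd': array([-0.001, -0.001,  0.001, -0.001, -0.001, -0.001, -0.001]), 'tau': array([ 1.0000e-03, -5.6342e+01,  1.2260e+00, -1.9345e+01,  1.1000e-02,
        1.1000e-02, -0.0000e+00]), 'eef_pos': array([ 197.383, -618.678,  255.368]), 'tool_rot': array([ 3.142e+00,  2.000e-03, -1.262e+00]), 'force': array([-0.673, -0.161, -0.632]), 'torque': array([ 0.014, -0.012,  0.07 ]), 'width': np.float64(85.694)}
side [[-0.913, -0.204, 0.353, 171.035], [-0.408, 0.413, -0.814, 484.64], [0.021, -0.888, -0.46, 499.669], [0.0, 0.0, 0.0, 1.0]] -0.03760260879668471
side printer 0.82 [222. 219.] 9989 med [491. -85.  95.] lo [ 394. -210.   17.] hi [582. -49. 175.]
side printer 0.16 [265. 188.] 162 med [ 437. -192.  125.] lo [ 424. -216.  119.] hi [ 452. -178.  128.]
side cover 0.74 [209. 187.] 2438 med [ 521. -110.  155.] lo [ 463. -310.   54.] hi [609. -54. 179.]
side feed_key 0.57 [269. 189.] 173 med [ 437. -192.  124.] lo [ 424. -216.  119.] hi [ 456. -178.  128.]
side cover_push 0.84 [206. 188.]
[... 1425 characters left out ...]
 [ 407. -140.  117.] hi [ 432. -103.  130.]
top feed_key_top 0.54 [251. 205.] 238 med [ 438. -199.  124.] lo [ 425. -217.  118.] hi [ 452. -181.  129.]
top timer 0.76 [169. 216.] 746 med [422.  -4.  68.] lo [394. -34.  15.] hi [447.  35.  73.]
top timer 0.7 [254. 239.] 341 med [ 364. -198.   14.] lo [ 346. -257.    2.] hi [ 382. -141.   19.]
top tape_roll 0.76 [289. 165.] 539 med [ 513. -282.   46.] lo [ 465. -327.   -2.] hi [ 551. -242.   51.]
top marker 0.66 [258. 239.] 274 med [ 366. -204.   14.] lo [ 348. -257.   10.] hi [ 382. -143.   19.]
wrist [[0.304, -0.904, -0.3, 274.866], [-0.953, -0.288, -0.096, -594.589], [0.0, 0.315, -0.949, 373.762], [0.0, 0.0, 0.0, 1.0]] -0.015802336868491154
```

```bash
python3 -c "
import cv2,numpy as np
a=cv2.imread('pics/top0.png')[110:290,130:330];b=cv2.imread('pics/side0.png')[120:320,120:330]
cv2.imwrite('pics/top0c.png',cv2.resize(a,None,fx=3,fy=3,interpolation=3));cv2.imwrite('pics/side0c.png',cv2.resize(b,None,fx=2.9,fy=2.9,interpolation=3))"
```

```text
(no output)
```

View pics/top0c.png

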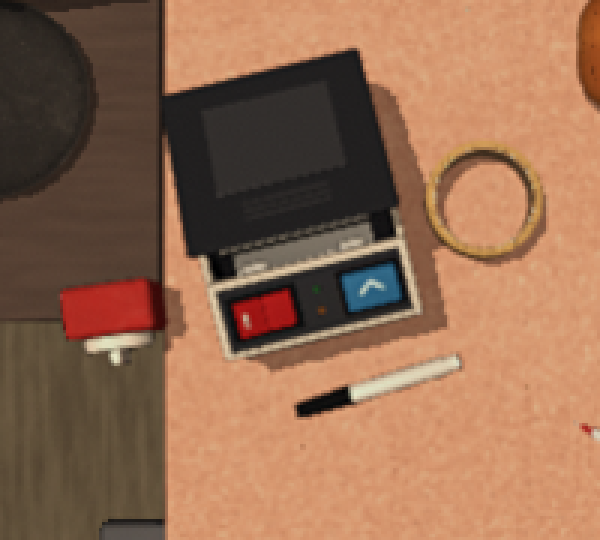

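View pics/side0c.png

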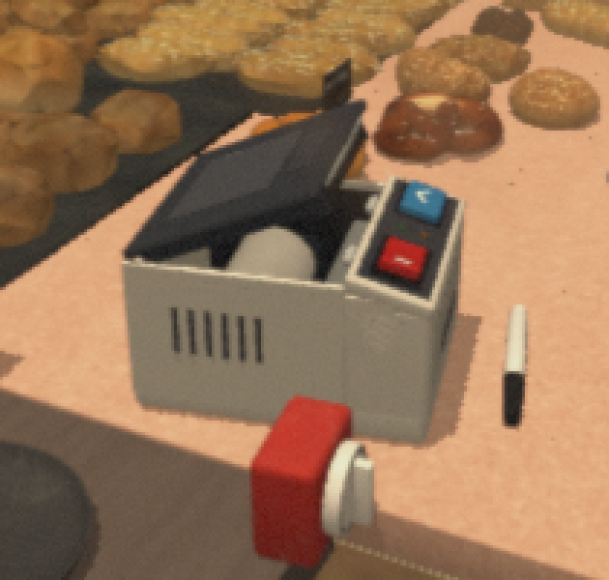

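View pics/top0.png

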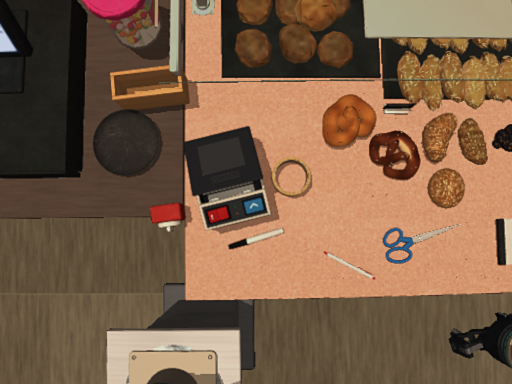

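The top crop shows the printer yawed slightly, with the rocker at about full-image (216,214), the key at (252,204), the marker in front of the printer and the timer at its left. The nets mixed up some names (timer/tape/marker), but the rocker and key agree with the picture. Next I fit the pose.

```bash
cat > fit.py <<'E'
from h import *
for c in ["top","side"]:
    im=cams.get_image(c)
    def reg(n,w):
        best=None
        for r in cams.regions_of(c,n):
            v,u=np.nonzero(r["pixels"]&(im["depth"]>0))
            if len(u)<20: continue
            P=pts(im,np.c_[u,v]); 
            if np.hypot(*(np.median(P,0)[:2]-w))<30: return P
        return None
    k=reg("feed_key",(438,-198)); r=reg("rocker",(419,-120)); 
    if r is None: r=reg("rocker_on_end",(419,-120))
    cv=reg("cover",(525,-130))
    def ctr(P):
        P=P[P[:,2]>112]
        (x,y),s,a=cv2.minAreaRect(P[:,:2].astype(np.float32)); return np.array([x,y]),np.round(s),a,np.median(P,0)
    kc,rc=ctr(k),ctr(r); print(c,kc,rc)
    d=rc[0]-kc[0]; yaw=np.arctan2(-d[0],d[1]); m=(kc[0]+rc[0])/2
    o=m+73*np.array([np.cos(yaw),np.sin(yaw)]); print("yaw",yaw,"dist",np.hypot(*d),"origin",o)
    if cv is not None:
        Q=cv[cv[:,2]>122]; 
        for _ in range(4):
            n=np.linalg.svd(Q-Q.mean(0),full_matrices=False)[2][2]; n*=np.sign(n[2]); e=(Q-Q.mean(0))@n; Q=Q[abs(e)<4]
        print("cover n",n,"ang",np.arccos(n[2]),"dir",np.arctan2(-n[1],-n[0])if 1 else 0,len(Q), "rect",cv2.minAreaRect(Q[:,:2].astype(np.float32)))
E
python3 fit.py
```

```text
top (array([ 437.1940918 , -197.21888733]), array([29., 41.]), 10.70164680480957, array([ 437.33199108, -197.83315756,  123.78920725])) (array([ 420.02209473, -120.9475708 ]), array([26., 42.]), 14.0900297164917, array([ 420.2626113 , -120.40987052,  122.70689945]))
yaw 0.2214510973575082 dist 78.18050401696095 origin [ 499.82541498 -143.04910647]
cover n [0.40102025 0.09421186 0.91121177] ang 0.4245801423882135 dir -2.910846608482554 3743 rect ((534.3552856445312, -132.4193878173828), (127.37611389160156, 149.98477172851562), 13.158673286437988)
side (array([ 439.14077759, -198.91099548]), array([28., 43.]), 15.063780784606934, array([ 436.9526743 , -193.36070704,  124.68630345])) (array([ 419.00537109, -119.76239014]), array([24., 40.]), 17.530241012573242, array([ 417.5260167 , -112.18155313,  124.55379678]))
yaw 0.2491155484512369 dist 81.66967811255738 origin [ 499.81962709 -141.33876863]
cover n [0.38891818 0.10750303 0.91497855] ang 0.41534156505383213 dir -2.8719108873889807 1496 rect ((534.2194213867188, -131.1625518798828), (127.27708435058594, 150.20448303222656), 13.506451606750488)
```

View pics/wrist0.png

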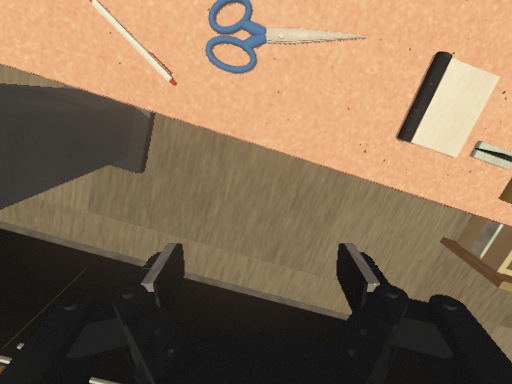

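The wrist view shows the open fingers at about columns 165 and 355, with nothing in the way. The fit gives printer origin ≈ (500,-142), yaw ≈ 0.232, cover angle ≈ 0.42. Key and rocker come out at 28x41 and 26x42 mm, which matches the sizes given.

{"api": "step_arm", "payload": {"linear": [[-26,-31,0],[-52,-62,0],[-78,-93,0],[-104,-124,0],[-130,-155,0],[-156,-187,0],[-182,-218,0],[-208,-249,0]], "yaw": [0.01,0.02,0.03,0.04,0.05,0.06,0.07,0.077], "gripper": [-1,-1,-1,-1,-1,-1,-1,-1]}}

```text
clock: 2.22
eef_pos: [372.4, -343.7, 256.6]
tool_rot: [-3.141, -0.001, -1.34]
force: [0.6, -0.8, 0.0]
width: 0.2
```

```bash
cat > go.py <<'E'
from h import *
import sys
s=ctrl.read_state();p=s["eef_pos"];y=s["tool_rot"][2]
O=np.array([500,-142.]);Y=0.232
lx,ly,z=map(float,sys.argv[1:4])
t=O+[lx*np.cos(Y)-ly*np.sin(Y),lx*np.sin(Y)+ly*np.cos(Y)]
d=t-p[:2];tx=np.array([np.cos(y),np.sin(y)]);ty=np.array([np.sin(y),-np.cos(y)])
print("pos",np.round(p,1),"rot",np.round(s["tool_rot"],3),"F",np.round(s["force"],1),"w",s["width"],s["clock"])
print("target",np.round(t,1),"tool d",np.round([d@tx,d@ty,p[2]-z],1),"yaw cmd",round(-((Y-np.pi/2)-y),3))
E
python3 go.py 0 0 256
```

```text
pos [ 372.4 -343.7  256.6] rot [-3.141e+00 -1.000e-03 -1.340e+00] F [ 0.6 -0.8  0. ] w 0.2018639970964934 2.2167
target [ 500. -142.] tool d [-167.1 -170.4    0.6] yaw cmd -0.001
```

{"api": "step_arm", "payload": {"linear": [[-28,-28,0],[-55,-56,0],[-83,-85,0],[-111,-113,0],[-139,-142,0],[-165,-168,0],[-165,-168,0],[-165,-168,0]], "yaw": [0,0,0,0,0,0,0,0], "gripper": [-1,-1,-1,-1,-1,-1,-1,-1]}}

```text
clock: 2.88
eef_pos: [498.5, -143.6, 256.3]
tool_rot: [-3.141, 0.001, -1.333]
force: [-1.1, -1.0, -0.2]
width: -0.0
```

```bash
python3 go.py 0 0 153
python3 - <<'E'
from h import *
im=cams.get_image("wrist");save(im,"wrist1")
im=cams.get_image("side");save(im,"side1")
E
```

```text
pos [ 498.5 -143.6  256.3] rot [-3.141e+00  1.000e-03 -1.333e+00] F [-1.1 -1.  -0.2] w -0.04278469739788835 2.8833
target [ 500. -142.] tool d [ -1.2  -1.9 103.3] yaw cmd 0.006
```

View pics/wrist1.png

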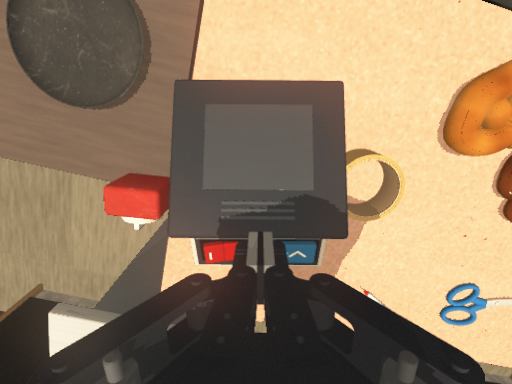

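View pics/side1.png

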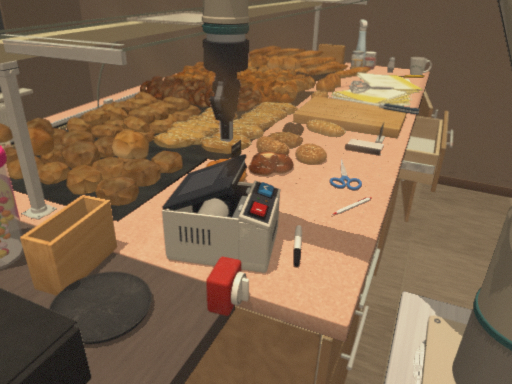

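The wrist view has the shut fingertips at (260,240), in line with the cover's centre; the side view shows the cover still open. I'll descend.

{"api": "step_arm", "payload": {"linear": [[0,-1,15],[-1,-1,30],[-1,-1,45],[-1,-1,58],[-1,-1,66],[-1,-1,72],[-1,-1,78],[-1,-1,84]], "yaw": [0,0,0,0,0,0,0,0], "gripper": [-1,-1,-1,-1,-1,-1,-1,-1]}}

```text
clock: 3.65
eef_pos: [498.0, -145.8, 172.3]
tool_rot: [-3.141, -0.001, -1.34]
force: [-0.2, -0.3, 1.4]
width: 0.0
```

{"api": "step_arm", "payload": {"linear": [[0,0,4],[0,0,8],[0,0,12],[0,0,15],[0,0,18],[0,0,20],[0,0,22],[0,0,22]], "yaw": [0,0,0,0,0,0,0,0], "gripper": [-1,-1,-1,-1,-1,-1,-1,-1]}}

```text
clock: 4.32
eef_pos: [498.0, -145.2, 152.6]
tool_rot: [-3.141, -0.0, -1.339]
force: [-6.9, -0.1, 22.8]
width: 0.1
```

```bash
python3 go.py 0 0 153; python3 fit.py;python3 - <<'E'
from h import *
im=cams.get_image("side");save(im,"side2")
E
```

```text
pos [ 498.  -145.2  152.6] rot [-3.141 -0.    -1.339] F [-6.9 -0.1 22.8] w 0.12218574669502637 4.3167
target [ 500. -142.] tool d [-2.6 -2.7 -0.4] yaw cmd -0.0
top (array([ 438.01342773, -198.46916199]), array([30., 40.]), 13.42220687866211, array([ 437.42520042, -198.22743043,  123.70710306])) (array([ 421.82470703, -143.16647339]), array([45., 28.]), 87.90850830078125, array([ 419.23063331, -131.78217953,  120.9068058 ]))
yaw 0.28477320844545073 dist 57.62345047149762 origin [ 499.97902101 -150.30921222]
side (array([ 438.30114746, -197.0032959 ]), array([28., 42.]), 11.379130363464355, array([ 436.40801972, -192.1855942 ,  124.52428893])) (array([ 420.31234741, -119.24012756]), array([26., 41.]), 17.80085563659668, array([ 418.26922129, -110.68214275,  124.50805399]))
yaw 0.2273293224278902 dist 79.81671051031977 origin [ 500.42858711 -141.66923712]
cover n [-0.00663609  0.0057998   0.99996116] ang 0.00881348006943344 dir -0.7182511735506242 2450 rect ((526.7478637695312, -132.82952880859375), (138.509521484375, 150.109375), 13.615582466125488)
```

View pics/side2.png

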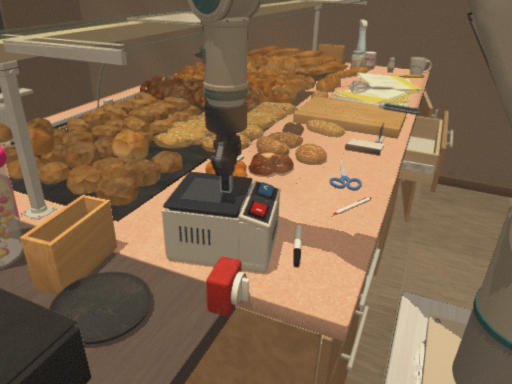

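The cover is shut: plane angle ≈ 0.009, and the side view shows it flush at about (215,195). Contact at TCP z 152.6 agrees with the known 128 mm. Next I lift and move over the rocker end.

{"api": "step_arm", "payload": {"linear": [[0,0,-15],[0,0,-30],[-20,24,-30],[-40,48,-30],[-58,70,-30],[-59,71,-25],[-59,71,-22],[-59,71,-22]], "yaw": [0,0,0,0,0,0,0,0], "gripper": [-1,-1,-1,-1,-1,-1,-1,-1]}}

```text
clock: 5.43
eef_pos: [416.4, -104.0, 172.1]
tool_rot: [-3.14, -0.001, -1.339]
force: [0.3, -1.3, -0.7]
width: 0.3
```

```bash
python3 go.py -74 56 160
python3 - <<'E'
from h import *
im=cams.get_image("side");save(im,"side3")
cv2.imwrite("pics/side3c.png",cv2.resize(im["frame"][130:280,150:310,::-1],None,fx=4,fy=4,interpolation=3))
im=cams.get_image("wrist");save(im,"wrist3")
E
```

```text
pos [ 416.4 -104.   172.1] rot [-3.140e+00 -1.000e-03 -1.339e+00] F [ 0.3 -1.3 -0.7] w 0.29272914225163266 5.4333
target [ 415.1 -104.5] tool d [ 0.2  1.3 12.1] yaw cmd 0.0
```

View pics/side3c.png

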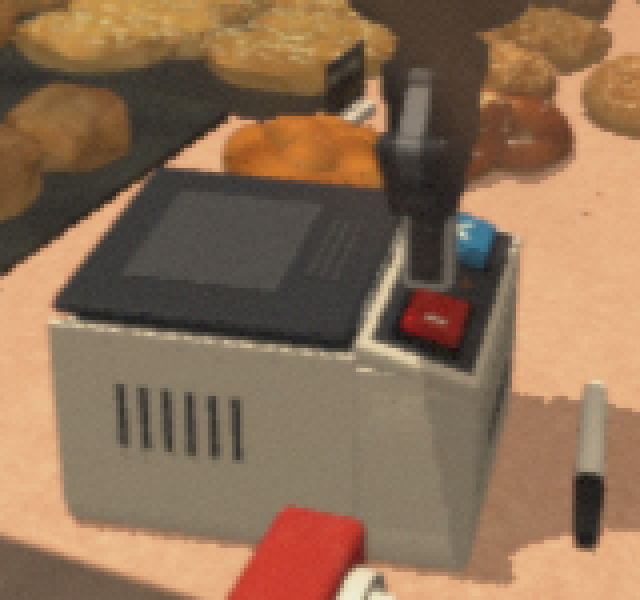

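View pics/wrist3.png

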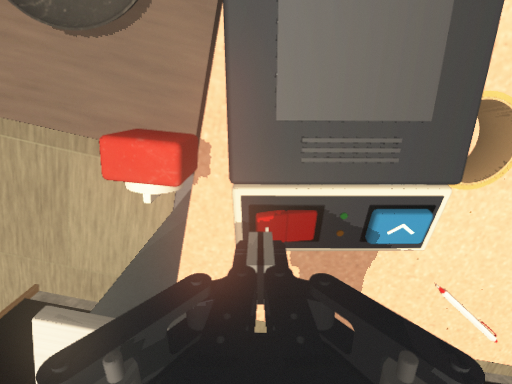

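The side crop shows the tip above the rocker (crop (430,290)), and the wrist view has it over the white-bar end at (265,232). Pressing.

{"api": "step_arm", "payload": {"linear": [[0,0,8],[0,0,14],[0,0,17],[0,0,19],[0,0,21],[0,0,22],[0,0,23],[0,0,24]], "yaw": [0,0,0,0,0,0,0,0], "gripper": [-1,-1,-1,-1,-1,-1,-1,-1]}}

```text
clock: 6.2
eef_pos: [415.2, -104.1, 148.2]
tool_rot: [3.141, -0.0, -1.339]
force: [-0.2, 0.4, -0.7]
width: 0.2
```

Run:
```python
from h import *
im=cams.get_image("side");
cv2.imwrite("pics/side4c.png",cv2.resize(im["frame"][150:260,200:310,::-1],None,fx=5,fy=5,interpolation=3))
im=cams.get_image("wrist");cv2.imwrite("pics/wrist4c.png",cv2.resize(im["frame"][150:300,200:460,::-1],None,fx=3,fy=3,interpolation=3))
```

```text
(no output)
```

View pics/side4c.png

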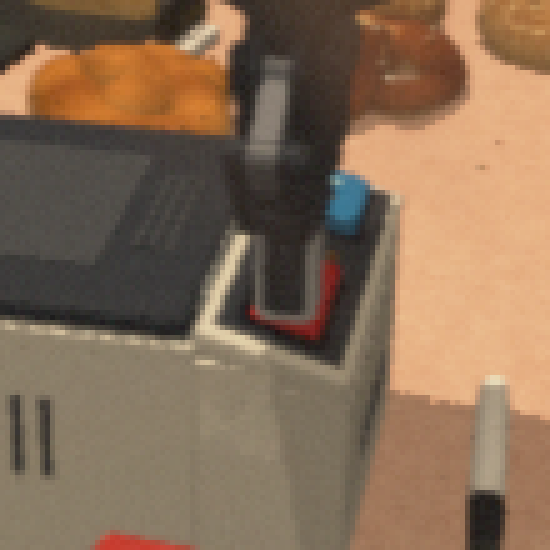

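View pics/wrist4c.png

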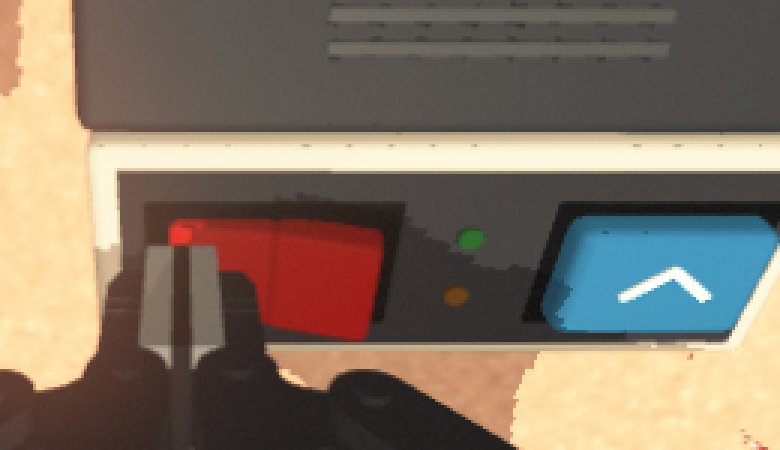

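There is almost no force at TCP z 148, and the rocker's right half now looks raised, so it has probably snapped over. I'll press 3 mm further to be sure, then lift and look.

{"api": "step_arm", "payload": {"linear": [[0,0,1],[0,0,2],[0,0,3],[0,0,3]], "yaw": [0,0,0,0], "gripper": [-1,-1,-1,-1]}}

```text
clock: 6.63
eef_pos: [415.5, -104.1, 146.9]
tool_rot: [-3.14, -0.001, -1.339]
force: [-3.6, 1.6, 24.0]
width: 0.2
```

{"api": "step_arm", "payload": {"linear": [[0,0,-10],[0,0,-25],[22,10,-30],[50,20,-30],[50,20,-30]], "yaw": [0,0,0,0,0], "gripper": [-1,-1,-1,-1,-1]}}

```text
clock: 7.05
eef_pos: [407.0, -162.6, 176.0]
tool_rot: [-3.141, -0.004, -1.346]
force: [0.2, -0.1, -0.3]
width: -0.2
```

```bash
python3 - <<'E'
from h import *
T=np.array([np.cos(.232),np.sin(.232)])
for c in ["top","side","wrist"]:
    im=cams.get_image(c);save(im,c+"5")
    for n in ["rocker","feed_key"]:
        for r in cams.regions_of(c,n)[:1]:
            v,u=np.nonzero(r["pixels"]&(im["depth"]>0));P=pts(im,np.c_[u,v]);P=P[P[:,2]>105]
            d=P[:,:2]-[500,-142];lx=d@T;ly=d@[-T[1],T[0]]
            print(c,n,r["conf"],len(P),np.round(np.median(P,0)))
            if len(P)>20:
                A=np.c_[lx-np.median(lx),ly-np.median(ly),np.ones(len(P))]
                co=np.linalg.lstsq(A,P[:,2],rcond=None)[0]
                print("  lx,ly range",np.round(np.percentile(lx,[2,98])),np.round(np.percentile(ly,[2,98])),"plane",co)
                b=[(round(a),round(np.median(P[(ly>=a)&(ly<a+6),2]),1)) for a in np.arange(ly.min(),ly.max(),6) if ((ly>=a)&(ly<a+6)).sum()>4]; print("  z by ly",b)
    if c=="wrist":cv2.imwrite("pics/wrist5c.png",cv2.resize(im["frame"][120:320,150:450,::-1],None,fx=2.6,fy=2.6,interpolation=3))
    if c=="side":cv2.imwrite("pics/side5c.png",cv2.resize(im["frame"][150:260,200:310,::-1],None,fx=5,fy=5,interpolation=3))
E
python3 go.py -73 -39 160
```

```text
top feed_key 0.56 3630 [ 535. -143.  128.]
  lx,ly range [-34.  93.] [-70.  71.] plane [-3.01159418e-02  7.08643250e-03  1.28549988e+02]
  z by ly [(-73, np.float64(127.6)), (-67, np.float64(127.8)), (-61, np.float64(127.8)), (-55, np.float64(128.4)), (-49, np.float64(127.4)), (-43, np.float64(128.0)), (-37, np.float64(128.5)), (-31, np.float64(128.4)), (-25, np.float64(128.9)), (-19, np.float64(128.4)), (-13, np.float64(128.0)), (-7, np.float64(128.4)), (-1, np.float64(128.5)), (5, np.float64(128.4)), (11, np.float64(128.7)), (17, np.float64(128.6)), (23, np.float64(128.5)), (29, np.float64(128.5)), (35, np.float64(128.6)), (41, np.float64(128.2)), (47, np.float64(127.7)), (53, np.float64(128.1)), (59, np.float64(128.0)), (65, np.float64(127.3)), (71, np.float64(127.4))]
side rocker 0.76 221 [ 419. -120.  124.]
  lx,ly range [-85. -61.] [20. 59.] plane [  0.22653615  -0.15324006 124.0148756 ]
  z by ly [(19, np.float64(127.6)), (25, np.float64(126.2)), (31, np.float64(124.2)), (37, np.float64(123.9)), (43, np.float64(123.5)), (49, np.float64(122.6)), (55, np.float64(120.8))]
side fe
[... 933 characters left out ...]
 ly [(17, np.float64(126.3)), (23, np.float64(125.5)), (29, np.float64(124.0)), (35, np.float64(122.9)), (41, np.float64(122.2)), (47, np.float64(121.7)), (53, np.float64(121.1)), (59, np.float64(116.8))]
wrist feed_key 0.68 2194 [ 440. -197.  124.]
  lx,ly range [-86. -59.] [-59. -21.] plane [ 2.23424869e-01 -2.08124534e-02  1.23945523e+02]
  z by ly [(-63, np.float64(123.9)), (-57, np.float64(124.3)), (-51, np.float64(124.6)), (-45, np.float64(124.7)), (-39, np.float64(124.5)), (-33, np.float64(124.2)), (-27, np.float64(123.2))]
pos [ 407.4 -156.4  175.2] rot [ 3.141  0.    -1.338] F [-0.2  0.5  0.9] w -0.05805884359386567 7.5
target [ 437.9 -196.7] tool d [ 46.3 -20.3  15.2] yaw cmd 0.001
```

View pics/wrist5c.png

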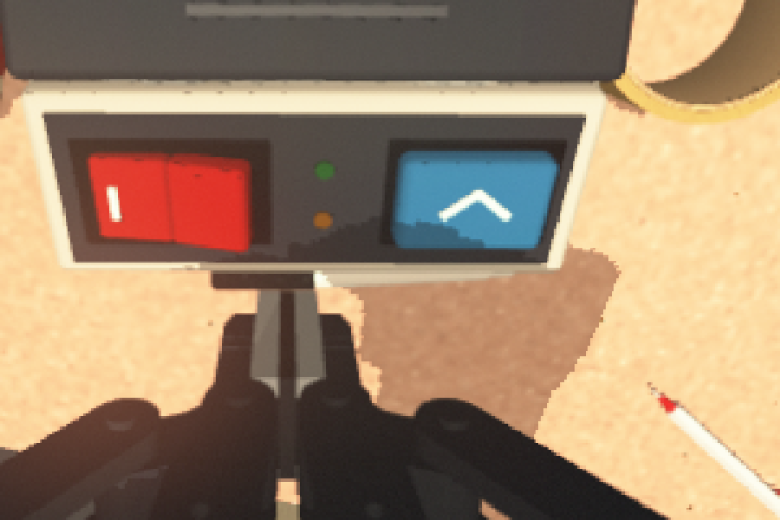

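View pics/side5c.png

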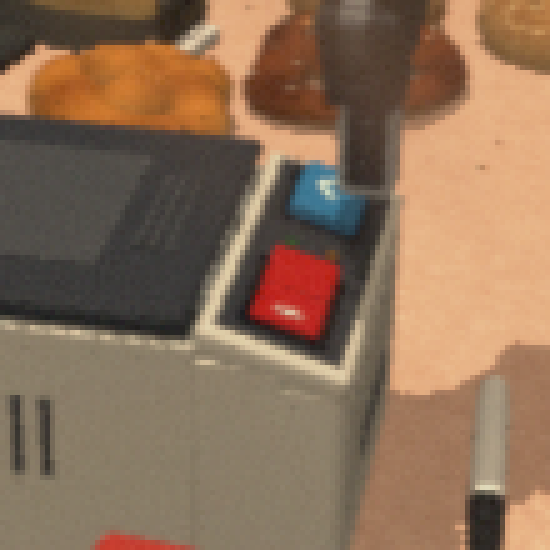

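The rocker is on: the white-bar end sits low at z ≈ 121 and the other end is up at 126. The cover is level at z 128. The key is centred at about (439,-197,124), where the fit put it. Moving over it now.

{"api": "step_arm", "payload": {"linear": [[22,-9,0],[45,-18,0],[47,-19,0],[47,-19,8],[47,-19,16],[47,-19,16]], "yaw": [0,0,0,0,0,0], "gripper": [-1,-1,-1,-1,-1,-1]}}

```text
clock: 8.0
eef_pos: [434.7, -196.9, 157.5]
tool_rot: [3.138, 0.003, -1.338]
force: [-0.2, -0.3, 0.1]
width: 0.2
```

```bash
python3 go.py -74 -40 146
python3 - <<'E'
from h import *
im=cams.get_image("wrist");cv2.imwrite("pics/wrist6c.png",cv2.resize(im["frame"][120:320,100:400,::-1],None,fx=2.6,fy=2.6,interpolation=3))
E
```

```text
pos [ 434.7 -196.9  157.5] rot [ 3.138e+00  3.000e-03 -1.338e+00] F [-0.2 -0.3  0.1] w 0.18204205372218293 8.0
target [ 437.2 -197.9] tool d [ 1.6 -2.2 11.5] yaw cmd 0.001
```

View pics/wrist6c.png

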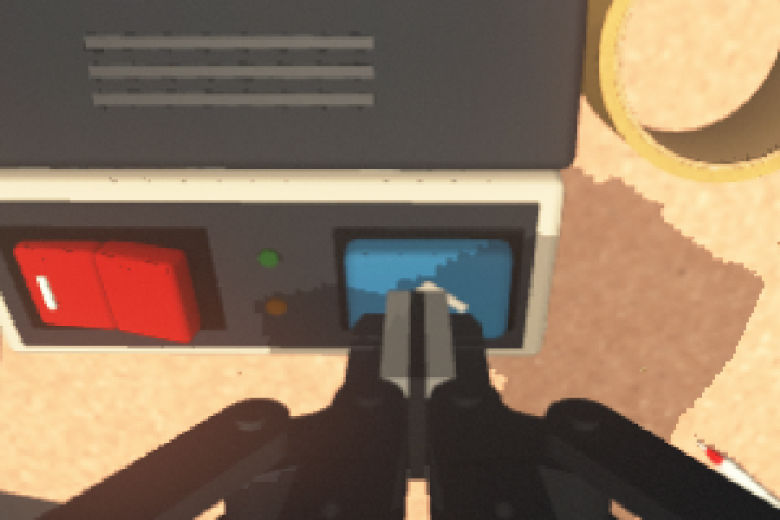

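The tip is over the key's centre (crop (418,290)). Pressing down now while watching the force.

{"api": "step_arm", "payload": {"linear": [[1,-1,3],[1,-2,5],[1,-2,7],[1,-2,8],[1,-2,9],[1,-2,10],[1,-2,11],[1,-2,12]], "yaw": [0,0,0,0,0,0,0,0], "gripper": [-1,-1,-1,-1,-1,-1,-1,-1]}}

```text
clock: 8.72
eef_pos: [439.4, -199.0, 147.6]
tool_rot: [-3.14, -0.001, -1.339]
force: [1.9, 1.4, 4.2]
width: 0.3
```

{"api": "step_arm", "payload": {"linear": [[0,0,1],[0,0,2],[0,0,2.5],[0,0,2.5]], "yaw": [0,0,0,0], "gripper": [-1,-1,-1,-1]}}

```text
clock: 9.05
eef_pos: [439.6, -199.2, 146.2]
tool_rot: [-3.14, -0.001, -1.339]
force: [-0.9, 3.2, 17.0]
width: 0.1
```

Run:
```python
from h import *
im=cams.get_image("side");cv2.imwrite("pics/side7c.png",cv2.resize(im["frame"][150:260,200:310,::-1],None,fx=5,fy=5,interpolation=3))
im=cams.get_image("wrist");cv2.imwrite("pics/wrist7c.png",cv2.resize(im["frame"][120:320,100:400,::-1],None,fx=2.6,fy=2.6,interpolation=3))
```

```text
(no output)
```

View pics/side7c.png

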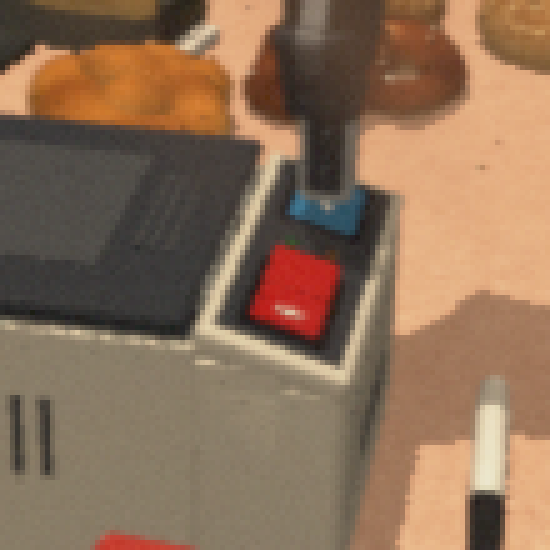

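View pics/wrist7c.png

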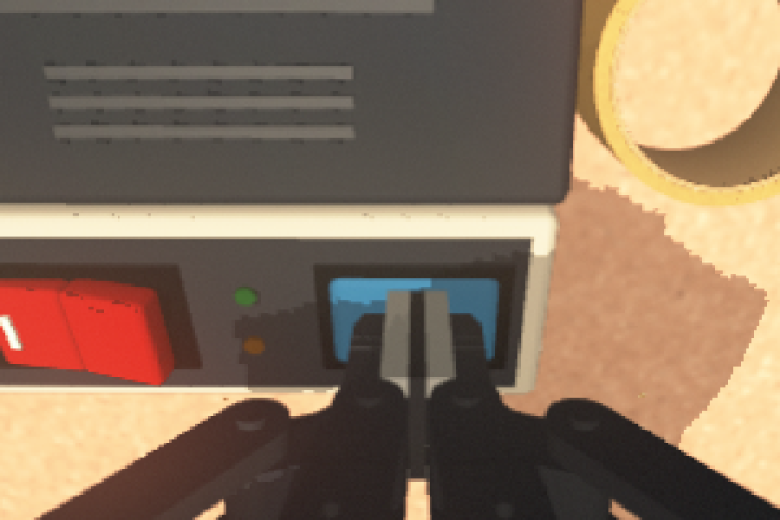

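The key is sunk level with the strip in both views, and the force climbed from 4 to 17 N over 1.4 mm, so it is at its stop. I'll hold it there for over a second, then lift away.

{"api": "step_arm", "payload": {"linear": [[0,0,0],[0,0,0],[0,0,0],[0,0,0],[0,0,0],[0,0,0],[0,0,0],[0,0,0]], "yaw": [0,0,0,0,0,0,0,0], "gripper": [-1,-1,-1,-1,-1,-1,-1,-1]}}

```text
clock: 9.82
eef_pos: [439.6, -199.2, 146.2]
tool_rot: [-3.14, -0.001, -1.339]
force: [-0.8, 2.0, 17.0]
width: 0.4
```

{"api": "step_arm", "payload": {"linear": [[0,0,0],[0,0,0],[0,0,0],[0,0,0],[0,0,0],[0,0,0],[0,0,0],[0,0,0]], "yaw": [0,0,0,0,0,0,0,0], "gripper": [-1,-1,-1,-1,-1,-1,-1,-1]}}

```text
clock: 10.48
eef_pos: [439.6, -199.1, 146.2]
tool_rot: [-3.14, -0.001, -1.339]
force: [-1.3, 1.9, 16.1]
width: -0.2
```

{"api": "step_arm", "payload": {"linear": [[0,0,-8],[0,0,-25],[0,0,-50],[0,0,-80],[40,0,-100],[80,0,-100],[80,0,-100],[80,0,-100]], "yaw": [0,0,0,0,0,0,0,0], "gripper": [-1,-1,-1,-1,-1,-1,-1,-1]}}

```text
clock: 11.15
eef_pos: [456.2, -279.8, 244.6]
tool_rot: [3.141, -0.001, -1.344]
force: [-0.1, 0.2, -1.0]
width: -0.1
```

```bash
python3 go.py 0 0 0
python3 - <<'E'
from h import *
T=np.array([np.cos(.232),np.sin(.232)])
for c in ["side","wrist","top"]:
    im=cams.get_image(c);save(im,c+"8")
    for n in ["rocker","feed_key","cover","timer","tape_roll","marker"]:
        for r in cams.regions_of(c,n)[:2]:
            v,u=np.nonzero(r["pixels"]&(im["depth"]>0));P=pts(im,np.c_[u,v])
            if len(P)<20: continue
            d=P[:,:2]-[500,-142];lx=d@T;ly=d@[-T[1],T[0]]
            co=np.linalg.lstsq(np.c_[lx-np.median(lx),ly-np.median(ly),np.ones(len(P))],P[:,2],rcond=None)[0]
            print(c,n,round(r["conf"],2),len(P),np.round(np.median(P,0)),"plane",np.round(co,2))
a=cv2.resize(cv2.imread("pics/side8.png")[120:320,120:330],None,fx=2.9,fy=2.9,interpolation=3);cv2.imwrite("pics/side8c.png",a)
E
python3 fit.py
```

```text
pos [ 456.2 -279.8  244.6] rot [ 3.141e+00 -1.000e-03 -1.344e+00] F [-0.1  0.2 -1. ] w -0.1423717557899157 11.15
target [ 500. -142.] tool d [-124.5  -73.7  244.6] yaw cmd -0.005
side rocker 0.66 228 [ 418. -120.  123.] plane [  0.28  -0.17 123.38]
side feed_key 0.52 149 [ 436. -191.  125.] plane [ 2.7000e-01 -7.0000e-02  1.2437e+02]
side cover 0.85 2946 [ 520. -117.  129.] plane [-3.0000e-02  7.0000e-02  1.2811e+02]
side cover 0.73 1858 [414.  24.  56.] plane [ 0.3  -0.57 46.36]
side timer 0.62 1920 [414.  24.  55.] plane [ 0.32 -0.55 45.69]
side tape_roll 0.55 198 [ 419. -120.  124.] plane [  0.25  -0.17 123.77]
side marker 0.78 276 [ 360. -180.   15.] plane [ 0.14 -0.02 14.18]
wrist rocker 0.79 999 [ 423. -124.  123.] plane [  0.2   -0.13 123.36]
wrist feed_key 0.83 1194 [ 442. -200.  124.] plane [1.4000e-01 2.0000e-02 1.2379e+02]
wrist cover 0.71 28990 [ 529. -137.  128.] plane [  0.    -0.   128.05]
wrist timer 0.71 2137 [426.  -6.  69.] plane [ 0.16 -0.83 62.59]
wrist tape_roll 0.66 2108 [ 503. -297.   46.] plane [ 0.11  0.05 37.37]
wrist marker 0.58 813 [ 367. -203.   14.] plane [ 0.62  0.03 13.74]
top feed_key 0.45 129 [ 442. -189.  125.] plane [ -2.27  -1.88 123.62]
top cover 0.64 4364 [ 526. -135.  128.] plane [ -0.    -0.   127.81]
top timer 0.69 725 [424.  -4.  68.] plane [ 3.000e-02 -1.730e+00  5.686e+01]Traceback (most recent call last):
  File "fit.py", line 18, in <module>
    kc,rc=ctr(k),ctr(r); print(c,kc,rc)
          ~~~^^^
  File "fit.py", line 16, in ctr
    P=P[P[:,2]>112]
        ~^^^^^
TypeError: 'NoneType' object is not subscriptable
```

View pics/side8c.png

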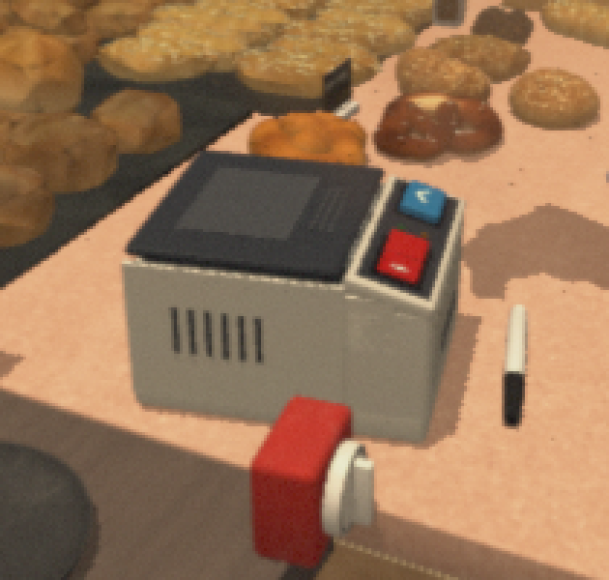

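View pics/wrist8.png

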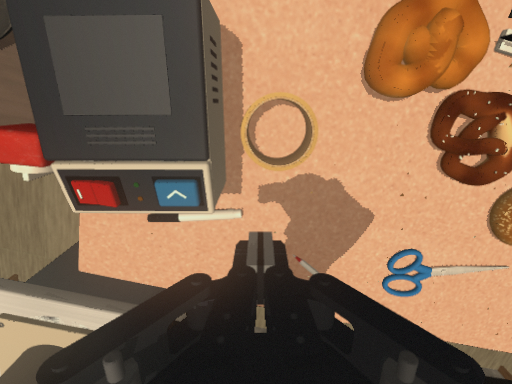

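The last views show the cover flush, the rocker's bar end down, the key proud again at z 124, and the marker, timer and printer at the same pixels as at the start. The arm is clear, so I'm handing in.

```bash
python3 -c "
from cell import ctrl
print(ctrl.finish_job())"
```

```text
the job is handed in; nothing more can be done
None
```

I pushed the cover down until it latched, pressed the white-bar end of the rocker, then held the blue key down for more than 1.3 s and let it up. The job was handed in at about 12 s of the 40 s allowed; the hand-in gives no verdict.

**Last checks before handing in:**
- **Cover:** its face measured level at z ≈ 128 mm, as it should when shut.
- **Rocker:** it now tilts the other way (slope about −0.16), with the white-bar end down.
- **Feed key:** the force at the stop was about 17 N while it was held. After release its top was back at z ≈ 124 mm.
- **Printer, timer and marker:** they sit where they did at the start, as near as the pictures show.
- **Arm:** it ended clear of everything, with no force on the tool.

**Checks that failed or disagreed:**
- **Pose fit:** the final automatic re-fit of the printer's pose stopped with an error because the key was not found in the top picture. I judged that nothing had shifted by comparing the side pictures instead.
- **Mixed-up names:** the networks swapped some labels, for example calling the timer "cover" and the rocker "tape_roll" in the side view. I checked those against the pictures and ignored them.
- **Tape roll:** its measured middle differed by about 18 mm between the first (top) and last (wrist) cameras. I put that down to viewpoint, since the arm never came near it, but I did not confirm it separately.

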